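# Start the edge burnisher

### The job

Start the edge burnisher by pressing with the closed fingertips, in this order: push the round-headed guard latch on the machine's end post fully down, then press down the raised end of the rocker switch (its end away from the robot) so that it flips right over, and last press the wide round start button all the way in and let it come back out. Never press the narrow round stop button, do not lift or shift the three switch boxes, and leave the other things on the bench as they stand.

Things in the scene. Friction and masses are not known exactly. Their poses are not given: they have to be found in the camera images.
- latch_top (a point): Centre of the flat top of the guard latch: a bare steel plunger with a round head 30 mm across and 8 mm thick, on top of the square aluminium post at the free end of the burnisher. It stands about 141 mm above the bench when raised and moves straight down 14 mm. The point moves with it.
- latch (a joint): How far the latch is pushed down, in m: 0 fully raised, 0.014 fully down (starts at 0 to 0.003). Stiff slide, about 3 N of friction, no spring: it stays where it is left.
- burnisher: Edge burnisher, bolted down: dark steel base plate 110 x 320 x 12 mm, grey ribbed motor (90 mm across, top 122 mm high) at its +y end, turned wooden spindle in the middle, aluminium post (34 mm square) with the latch at (-30, -132) mm from the origin. Origin: centre of the underside; x and y along the plate's short and long sides, z up.
- power_box: Loose aluminium switch box, 100 x 80 mm, top 50 mm high, on rubber feet, about 0.8 kg; it carries the black rocker switch. Origin: centre of the underside, z up; the rocker's raised end is at its +x end.
- rocker_raised_end (a point): Point on the top face of the rocker, in the middle of its width, 24 mm from the pivot and 8 mm from the raised end; about 73 mm above the bench when off, about 61 mm when switched over. The rocker is a flat black paddle 64 mm long (along the box's x) and 34 mm wide, its pivot across the middle 64 mm above the bench. Press it straight down here, near the raised end, not at the pivot.
- rocker (a joint): Rocker angle in rad: 0 off (the +x end raised by 0.25), 0.5 fully over, on (the +x end down by 0.25); starts at 0 to 0.06. No spring; friction 0.04 N m, about 2 to 3 N at the fingertip; it stays where it is left.
- start_box: Loose aluminium switch box, same as the power box, carrying the wide start button. Origin: centre of the underside, z up.
- start_button_top (a point): Centre of the flat top of the start button: black, round, 44 mm across, at the middle of its box, 72 mm above the bench when out. The point moves with it.
- start_button (a joint): How far the start button is in, in m: 0 out, 0.006 fully in. Spring: 1.5 N to begin, 5 N fully in; springs back.
- stop_box: Loose aluminium switch box, same as the others, carrying the narrow stop button. Origin: centre of the underside, z up.
- stop_button (a joint): How far the stop button is in, in m: 0 out, 0.006 fully in. Black, round, 18 mm across, at the middle of its box, top 72 mm above the bench. Not to be pressed.
- wax_jar: Loose jar with a steel cap, 50 mm across, 55 mm high. Origin: centre of the underside. Leave alone.
- spool: Loose wooden thread spool, 36 mm across, 50 mm high, upright. Origin: centre of the underside. Leave alone.
- slicker: Loose dark wooden hand slicker lying flat, 130 x 24 x 16 mm, long side along its x. Origin: centre of the underside. Leave alone.
- mug: Loose white mug, 80 mm across, 90 mm high, handle at its +y. Origin: centre of the underside. Leave alone.
- maul: Loose wooden maul standing on its head, 68 mm across, 205 mm high. Origin: centre of the underside. Leave alone.
- dye_tin: Loose flat steel tin, 60 mm across, 30 mm high. Origin: centre of the underside. Leave alone.
Mind the look-alikes: they are no part of the job. Leave any brown or orange look-alike of the start_box alone.

How it is judged:
By the outcome, as a careful person would: the job done as asked, in the order asked, and still so for the second after the job is handed in, with the robot touching nothing.
It also fails if it takes over 58 s, if anything falls off the work surface, if the arm or the gripper's body presses on something with over 40 N, if the wrist force passes 120 N, or if a joint passes its speed limit or range.

### The arm

A 6-joint arm with a two-finger parallel gripper is mounted at the origin on the work surface. World frame = base frame: x ahead of the robot, y to its left, z up, the work surface at z = 0. Lengths are in m, angles in rad, forces in N, time in s.
With the tool pointing down it reaches from about 0.275 to 0.725 m from the base axis. Payload 15.9 kg.
Tool frame: the origin (TCP) lies midway between the tips of the shut fingers; the grasp point (between the pads) lies 19 mm behind it (ctrl.grip_depth is the distance from the TCP to the grasp point, in m); z points along the fingers, y is the line along which they close (so a half turn about z gives the same grasp; the last joint's range is limited). The gripper opens to 85 mm and grips with 20 to 120 N. Pads are 22 mm wide; open, the fingers measure 114 mm over their backs; the gripper's body (76 mm by 85 mm) begins 54 mm behind the grasp point. The pads swing forward as they close: fully open they stand 13 mm farther back than shut.
Start: joints at [-1.159, 0.213, -0.034, 1.323, 0, 1.571], TCP at [0.2, -0.458, 0.231] pointing down, gripper open.
Joint ranges: [-2.98, 2.98], [-0.74, 1.72], [-1.14, 1.35], [-2.1, 2.04], [-1.57, 1.44], [-3.14, 3.14]. Speed limits (rad/s): [1.89, 1.89, 2.39, 2.57, 3.14, 3.14].

### API

Orientations are given as a rotation vector (axis times angle).
In Python, from plant import ctrl gives the robot as it stands. The module is installed in compiled form; this text tells all that it offers.
- The arm moves only by the tool servo_tool, never from a script. Its argument "deltas" is text: rows parted by semicolons, each of 7 numbers parted by spaces: the shift along the tool's x, y, z in cm, then the turn, a rotation vector about the tool's x, y, z in degrees, then the finger opening in cm, from 0 to 8.54. A call has exactly 10 rows; each row shifts and turns the commanded pose from where the row before left it, along the tool's axes as they then stand; what a row does not reach is not made up. A row lasts 1/8 s, in which the tool goes at most 62.5 mm and 10.7 degrees, less where a joint would pass 70% of its speed; a pose out of reach is approached as far as the arm can. A call is refused whole if a number of a shift passes 6.25 or a number of a turn 10.7, either way. A call with a gripper value outside its range is refused whole. The fingers move at their own pace and stop on an object; the grip force is fixed at half the most. Time passes only in rows, so rows that do not move let the fingers close, or fill a call up. It gives the time, the measured TCP pose, the force, the opening and the grip force at its end, in the units of the state.
- ctrl.read_state(): the state, without advancing time (a new reading comes with each control period).
- ctrl.camera(name): name is "scene" or "top" or "wrist"; returns a dict with "pixels" (420x560x3 uint8, red, green, blue), "fx", "fy", "cx", "cy" (pixels), "origin" and "rotation" of the camera in the world. Camera axes: x right, y up, looking along -z (the intrinsics and any distortion apply to the point x, -y, -z); pixel columns grow to the right and rows downward; lengths in m; the calibration is good to about 2 mm. A picture is of the moment at which its call begins. There is no depth.
- ctrl.close_job(): hands the job in; it is judged then, once.
The state is a dict: "clock": time; "joint_pos": joint angles; "qd": joint speeds; "effort": joint torques, N m; "eef_pos": TCP position; "tool_rot": TCP orientation; "ft_force": force on the tool from outside, world axes, zero at the start; "torque": the same for the moment, N m; "width": finger opening in m; "grip_force": force on a finger pad.
Only numpy, scipy, OpenCV 4.12 (cv2) and the standard library are available. Lean on these libraries where they do the work, as an engineer would, in place of code of your own. Each camera call takes 0.05 s, during which the arm holds its last target. There are 200 camera calls.

## Working session

There is one attempt and no reset: what is moved stays moved. The work goes in short steps, Python scripts to look and compute and a tool call to move; the robot and the scene stay as the last step left them, time stands still between calls to the robot, and variables do not carry over. Pictures are saved under pics/ and viewed, at most 10 in all, crops included, and the job is handed in when it is done.

Besides the shell and the picture viewer there is one more tool, called after "Request:" by a JSON object that holds its "api" and its "payload", one argument or row to a line. servo_tool: Moves the arm, as the interface text tells. Its arguments: {"type":"object","properties":{"deltas":{"type":"string"}},"required":["deltas"]}

```bash
mkdir -p pics
cat > h.py <<'E'
import numpy as np,cv2
from plant import ctrl
from scipy.spatial.transform import Rotation as R
def snap(n,f):
    c=ctrl.camera(n); cv2.imwrite(f'pics/{f}.png',c['pixels'][:,:,::-1]); np.savez(f'pics/{f}.npz',**{k:v for k,v in c.items()}); return c
def px(f,u,v,z):
    c=np.load(f'pics/{f}.npz',allow_pickle=True)
    d=np.array([(u-c['cx'])/c['fx'],-(v-c['cy'])/c['fy'],-1.]); d=c['rotation']@d; o=c['origin']
    return o+d*(z-o[2])/d[2]
E
python3 - <<'E'
from h import *
for n in('top','scene'):
    c=snap(n,n); print({k:(v if k!='pixels' else v.shape) for k,v in c.items()})
print(ctrl.read_state())
E
```

```text
{'pixels': (420, 560, 3), 'fx': 389.56955006484276, 'fy': 389.56955006484276, 'cx': 281.20242838151006, 'cy': 204.7742572540534, 'origin': array([2.81417938e-01, 8.58122797e-04, 1.22931525e+00]), 'rotation': array([ 0.11880954, -0.13474471, -1.55533157])}
{'pixels': (420, 560, 3), 'fx': 529.3149703553664, 'fy': 529.3149703553664, 'cx': 280.9813891865557, 'cy': 200.2074110010773, 'origin': array([0.88068179, 0.71345515, 1.19725165]), 'rotation': array([0.22036775, 0.85699603, 2.46008061])}
{'clock': 0.1, 'joint_pos': array([-1.15899404e+00,  2.13333830e-01, -3.49948318e-02,  1.32350251e+00,
        1.09815637e-05,  1.57080239e+00]), 'qd': array([-0.0010811 , -0.00018488,  0.00175239,  0.00036788,  0.00106378,
       -0.00217165]), 'effort': array([ 1.61844706e-03, -6.87247753e+01,  4.87804198e+01,  1.22804398e-02,
       -2.23637659e-05, -5.52179827e-06]), 'eef_pos': array([ 0.20000947, -0.45791403,  0.23085282]), 'tool_rot': array([-3.07424139e+00, -6.42079685e-01,  3.15355262e-04]), 'ft_force': array([ 0.01830308, -0.41785246, -0.57310271]), 'torque': array([ 0.0297693 , -0.05855427,  0.01323247]), 'grip_force': 0.0, 'width': 0.08564114893091752}
```

View pics/top.png

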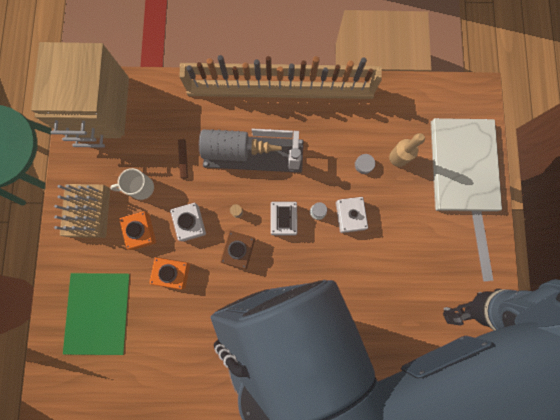

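View pics/scene.png

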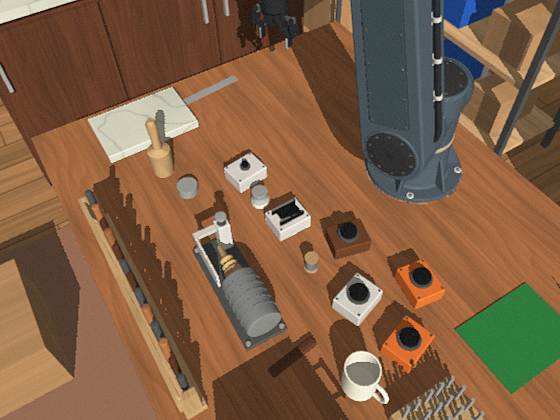

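The top view shows the burnisher with the latch near (295,153), the rocker at (284,217), the white start box at (187,221) and the stop box at (352,214). I'll enlarge both views.

```bash
sed -i "s/d=c\['rotation'\]@d/d=R.from_rotvec(c['rotation']).apply(d)/" h.py
python3 - <<'E'
from h import *
a=cv2.imread('pics/top.png')[125:245,160:320]; cv2.imwrite('pics/tc.png',cv2.resize(a,None,fx=5,fy=5,interpolation=cv2.INTER_CUBIC))
a=cv2.imread('pics/scene.png')[185:325,200:390]; cv2.imwrite('pics/sc.png',cv2.resize(a,None,fx=4,fy=4,interpolation=cv2.INTER_CUBIC))
E
```

```text
(no output)
```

View pics/tc.png

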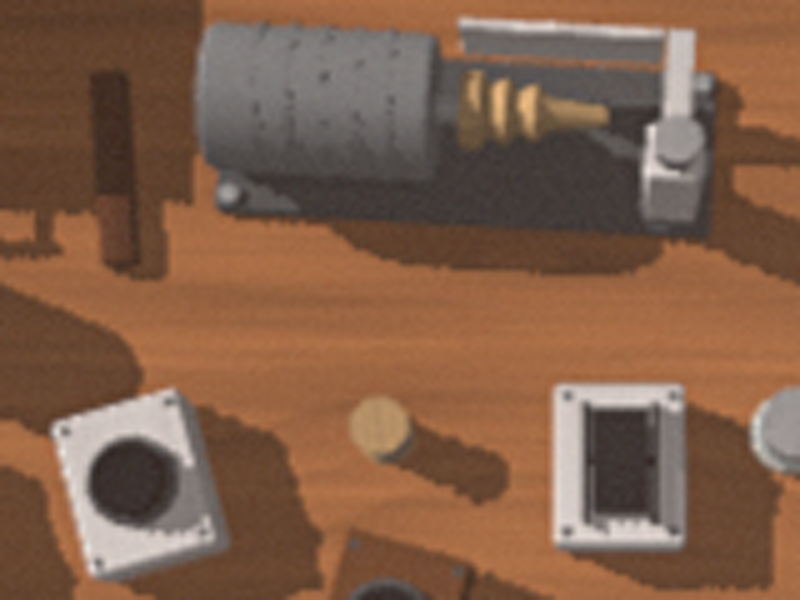

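View pics/sc.png

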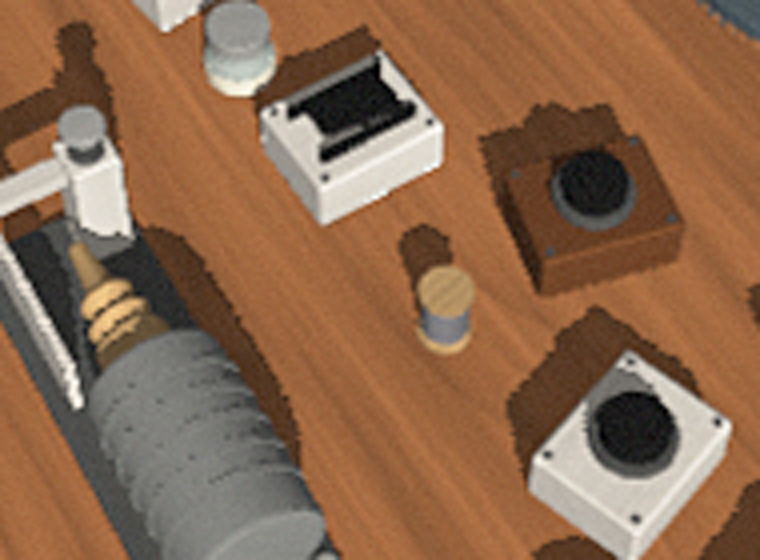

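Run:
```python
from h import *
T=lambda a,b,z:px('top',160+(a+.5)/5-.5,125+(b+.5)/5-.5,z).round(4)
S=lambda a,b,z:px('scene',200+(a+.5)/4-.5,185+(b+.5)/4-.5,z).round(4)
print('latch',T(681,139,.14),S(83,126,.14))
print('start',T(134,479,.072),S(636,428,.072))
for p in[(568,396),(673,395),(568,531),(673,531)]:print('screwT',T(*p,.05))
for p in[(380,62),(270,113),(326,178),(430,122)]:print('screwS',S(*p,.05))
print('paddle ends T',T(620,405,.071),T(620,517,.055))
# predictions
s=ctrl.read_state();print(s['eef_pos'],R.from_rotvec(s['tool_rot']).as_matrix().round(3))
```

```text
latch [ 0.6135 -0.0499  0.14  ] [ 0.6139 -0.0406  0.14  ]
start [0.4195 0.2723 0.072 ] [0.4224 0.2851 0.072 ]
screwT [0.4766 0.0145 0.05  ]
screwT [ 0.478 -0.05   0.05 ]
screwT [0.3936 0.0133 0.05  ]
screwT [ 0.3943 -0.0504  0.05  ]
screwS [ 0.3925 -0.0436  0.05  ]
screwS [ 0.4789 -0.0465  0.05  ]
screwS [0.4751 0.0194 0.05  ]
screwS [0.3918 0.0177 0.05  ]
paddle ends T [ 0.468  -0.0172  0.071 ] [ 0.402  -0.0181  0.055 ]
[ 0.20000947 -0.45791403  0.23085282] [[ 0.916  0.4   -0.   ]
 [ 0.4   -0.916  0.001]
 [ 0.    -0.001 -1.   ]]
```

Request:
{"api": "servo_tool", "payload": {
  "deltas": "0 0 0 0 0 7.86 0;0 0 0 0 0 7.86 0;0 0 0 0 0 7.86 0;4 -4.2 0 0 0 0 0;4 -4.2 0 0 0 0 0;4 -4.2 0 0 0 0 0;4 -4.2 0 0 0 0 0;4 -4.2 0 0 0 0 0;4 -4.2 0 0 0 0 0;4 -4.2 0 0 0 0 0"
}}

```text
clock: 1.35
eef_pos: [0.481, -0.1624, 0.2312]
tool_rot: [3.142, 0.001, -0.0]
ft_force: [0.7, -1.5, 0.3]
width: 0.0002
grip_force: 0.0
```

Request:
{"api": "servo_tool", "payload": {
  "deltas": "3 -3 0 0 0 0 0;3 -3 0 0 0 0 0;2 -2 0 0 0 0 0;1 -1 0 0 0 0 0;0 0 0 0 0 0 0;0 0 0 0 0 0 0;0 0 0 0 0 0 0;0 0 0 0 0 0 0;0 0 0 0 0 0 0;0 0 0 0 0 0 0"
}}

```text
clock: 2.6
eef_pos: [0.57, -0.0742, 0.2314]
tool_rot: [3.142, 0.0, 0.0]
ft_force: [-0.1, 0.1, -0.4]
width: 0.0002
grip_force: 0.0
```

Run:
```python
from h import *
c=snap('wrist','w1');print(c['origin'],R.from_rotvec(c['rotation']).as_matrix().round(3),c['fx'])
s=ctrl.read_state();print(s['clock'],s['eef_pos'],s['joint_pos'],s['width'],R.from_rotvec(s['tool_rot']).as_matrix().round(3))
```

```text
[ 0.65117363 -0.07409179  0.37405721] [[-0.001  0.95   0.312]
 [-1.    -0.    -0.001]
 [-0.    -0.312  0.95 ]] 300.29212635189884
2.65 [ 0.57000355 -0.07413982  0.23131145] [-1.29351577e-01  3.71342715e-01  1.79719488e-01  1.37917551e+00
  1.57878612e-05  3.01206021e+00] -8.960663160885614e-05 [[ 1.  0. -0.]
 [ 0. -1.  0.]
 [-0. -0. -1.]]
```

View pics/w1.png

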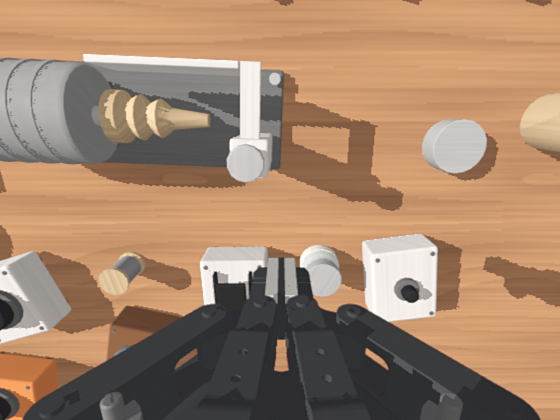

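The wrist view shows the latch head at about (245,160), with the tips near (280,262). Joint 6 is close to its limit, so I'll turn the tool back by 90° later.

Run:
```python
from h import *
print('latch',px('w1',245.5,160,.140).round(4),'stop',px('w1',409,293,.072).round(4),'jar cap',px('w1',318,257,.055))
print('stop top',px('top',353,214,.072), 'stop scene',px('scene',245,164,.072))
for p in[(206,267),(208,252),(263,252)]:print('screw',px('w1',*p,.05).round(4))
```

```text
latch [ 0.6182 -0.0465  0.14  ] stop [ 0.4553 -0.2223  0.072 ] jar cap [ 0.49298517 -0.11739009  0.055     ]
stop top [ 0.44493094 -0.2259354   0.072     ] stop scene [ 0.45090077 -0.21593833  0.072     ]
screw [0.4772 0.0165 0.05  ]
screw [0.4971 0.0126 0.05  ]
screw [ 0.4971 -0.0526  0.05  ]
```

Request:
{"api": "servo_tool", "payload": {
  "deltas": "0 0 0 0 0 -10 0;0 0 0 0 0 -10 0;0 0 0 0 0 -10 0;0 0 0 0 0 -10 0;0 0 0 0 0 -10 0;0 0 0 0 0 -10 0;0 0 0 0 0 -10 0;0 0 0 0 0 -10 0;0 0 0 0 0 -10 0;0 0 0 0 0 0 0"
}}

```text
clock: 3.9
eef_pos: [0.57, -0.0741, 0.2313]
tool_rot: [-2.222, -2.221, 0.0]
ft_force: [1.0, 1.1, 0.2]
width: 0.0002
grip_force: 0.0
```

Request:
{"api": "servo_tool", "payload": {
  "deltas": "1.4 2.25 0 0 0 0 0;1.4 2.25 0 0 0 0 0;0 0 2 0 0 0 0;0 0 2 0 0 0 0;0 0 2 0 0 0 0;0 0 1 0 0 0 0;0 0 0.5 0 0 0 0;0 0 0 0 0 0 0;0 0 0 0 0 0 0;0 0 0 0 0 0 0"
}}

```text
clock: 5.15
eef_pos: [0.6153, -0.0461, 0.1568]
tool_rot: [2.221, 2.221, 0.001]
ft_force: [-0.3, -0.3, -0.4]
width: 0.0003
grip_force: 0.0
```

Run:
```python
from h import *
c=snap('wrist','w2');snap('scene','s2')
a=cv2.imread('pics/w2.png')[100:400,100:500];b=cv2.imread('pics/s2.png')[150:250,150:290]
cv2.imwrite('pics/c2.png',np.hstack([a,cv2.resize(b,(400,300),interpolation=cv2.INTER_CUBIC)]))
```

```text
(no output)
```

View pics/c2.png

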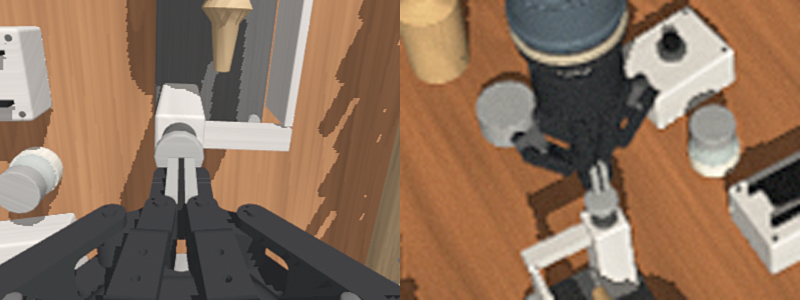

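The tips stand just over the latch head, whose centre is around crop pixel (179,148). I'll check by projection.

```bash
cat >> h.py <<'E'
def proj(f,p):
    c=np.load(f'pics/{f}.npz',allow_pickle=True); q=R.from_rotvec(c['rotation']).inv().apply(np.array(p)-c['origin'])
    return np.array([c['cx']+c['fx']*q[0]/-q[2], c['cy']-c['fy']*q[1]/-q[2]]).round(1)
E
python3 - <<'E'
from h import *
print(proj('w2',ctrl.read_state()['eef_pos']),proj('w2',[.6153,-.0461,.14]))
for d in[(15,0),(-15,0),(0,15),(0,-15)]:print(proj('w2',[.6153+d[0]/1e3,-.0461+d[1]/1e3,.14]))
print(proj('s2',ctrl.read_state()['eef_pos']),proj('s2',[.6153,-.0461,.14]))
E
```

```text
[278.4 272.6] [278.9 258.6]
[304.4 258.6]
[253.4 258.6]
[278.8 234.9]
[279.  281.1]
[218.2 210.8] [218.8 214.9]
```

Request:
{"api": "servo_tool", "payload": {
  "deltas": "0 0 1 0 0 0 0;0 0 0.5 0 0 0 0;0 0 0.3 0 0 0 0;0 0 0.3 0 0 0 0;0 0 0.3 0 0 0 0;0 0 0.2 0 0 0 0;0 0 0.1 0 0 0 0;0 0 0.1 0 0 0 0;0 0 0.1 0 0 0 0;0 0 0 0 0 0 0"
}}

```text
clock: 6.5
eef_pos: [0.6151, -0.0461, 0.1272]
tool_rot: [2.221, 2.222, 0.0]
ft_force: [-0.4, 0.3, 0.6]
width: -0.0002
grip_force: 0.0
```

Request:
{"api": "servo_tool", "payload": {
  "deltas": "0 0 0.05 0 0 0 0;0 0 0.05 0 0 0 0;0 0 0.05 0 0 0 0;0 0 0 0 0 0 0;0 0 0 0 0 0 0;0 0 0 0 0 0 0;0 0 0 0 0 0 0;0 0 0 0 0 0 0;0 0 0 0 0 0 0;0 0 0 0 0 0 0"
}}

```text
clock: 7.75
eef_pos: [0.6153, -0.0461, 0.1269]
tool_rot: [2.22, 2.221, 0.001]
ft_force: [-5.4, 0.9, 14.5]
width: 0.0001
grip_force: 7.4
```

Request:
{"api": "servo_tool", "payload": {
  "deltas": "0 0 -2 0 0 0 0;0 0 -4 0 0 0 0;0 0 -2 0 0 0 0;1 -5 0 0 0 0 0;1 -5 0 0 0 0 0;0.9 -5.5 0 0 0 0 0;0 0 4 0 0 0 0;0 0 4 0 0 0 0;0 0 2.5 0 0 0 0;0 0 0 0 0 0 0"
}}

```text
clock: 9.0
eef_pos: [0.4588, -0.0171, 0.0997]
tool_rot: [-2.22, -2.22, 0.003]
ft_force: [0.2, -0.6, 0.3]
width: -0.0002
grip_force: 0.0
```

Run:
```python
from h import *
c=snap('wrist','w3');snap('scene','s3')
e=ctrl.read_state()['eef_pos'];print(e)
a=cv2.imread('pics/w3.png')[120:420,80:480];b=cv2.imread('pics/s3.png')[160:260,200:333]
cv2.imwrite('pics/c3.png',np.hstack([a,cv2.resize(b,(400,300),interpolation=cv2.INTER_CUBIC)]))
print(proj('w3',e)-[80,120],proj('w3',[.46,-.017,.073])-[80,120],'screws w3 crop')
for x in(.394,.478):
  for y in(-.049,.015):print(x,y,proj('w3',[x,y,.05])-[80,120])
```

```text
[ 0.46045472 -0.01714162  0.10165921]
[201.6 154.8] [200.9 131.3] screws w3 crop
0.394 -0.049 [110.1 157.8]
0.394 0.015 [100.9  71.9]
0.478 -0.049 [225.9 157.9]
0.478 0.015 [228.4  72. ]
```

View pics/c3.png

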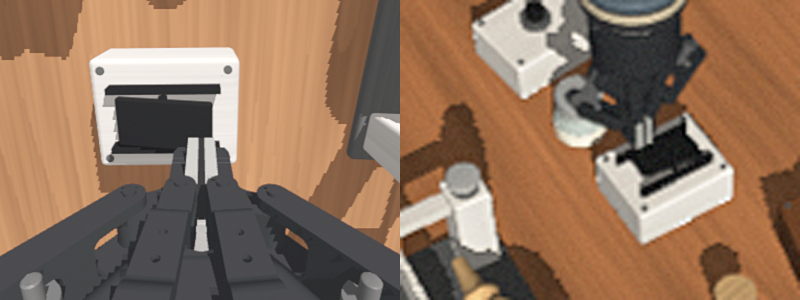

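Predicted screw positions match the picture (99,71), (229,70), (110,158) to within 2 px, and the latch is visibly down. Next is the rocker.

Request:
{"api": "servo_tool", "payload": {
  "deltas": "0 0 1.2 0 0 0 0;0 0 0.8 0 0 0 0;0 0 0.4 0 0 0 0;0 0 0.4 0 0 0 0;0 0 0.3 0 0 0 0;0 0 0.3 0 0 0 0;0 0 0.2 0 0 0 0;0 0 0.1 0 0 0 0;0 0 0 0 0 0 0;0 0 0 0 0 0 0"
}}

```text
clock: 10.35
eef_pos: [0.4599, -0.0171, 0.0638]
tool_rot: [-2.221, -2.222, 0.0]
ft_force: [1.8, -0.4, 1.9]
width: -0.0001
grip_force: 0.8
```

Request:
{"api": "servo_tool", "payload": {
  "deltas": "0 0 0.1 0 0 0 0;0 0 0.05 0 0 0 0;0 0 0.05 0 0 0 0;0 0 0 0 0 0 0;0 0 0 0 0 0 0;0 0 0 0 0 0 0;0 0 0 0 0 0 0;0 0 0 0 0 0 0;0 0 0 0 0 0 0;0 0 0 0 0 0 0"
}}

```text
clock: 11.6
eef_pos: [0.46, -0.0171, 0.0619]
tool_rot: [2.221, 2.222, 0.0]
ft_force: [-0.9, -0.8, 5.5]
width: -0.0002
grip_force: 2.4
```

Request:
{"api": "servo_tool", "payload": {
  "deltas": "0 0 0.05 0 0 0 0;0 0 0 0 0 0 0;0 0 0.05 0 0 0 0;0 0 0 0 0 0 0;0 0 0 0 0 0 0;0 0 0 0 0 0 0;0 0 0 0 0 0 0;0 0 0 0 0 0 0;0 0 0 0 0 0 0;0 0 0 0 0 0 0"
}}

```text
clock: 12.85
eef_pos: [0.4601, -0.0171, 0.0614]
tool_rot: [2.221, 2.221, 0.001]
ft_force: [-3.2, -0.0, 16.5]
width: 0.0
grip_force: 7.7
```

Request:
{"api": "servo_tool", "payload": {
  "deltas": "0 0 -2 0 0 0 0;0 0 -4 0 0 0 0;0 0 -3 0 0 0 0;5.9 -0.8 0 0 0 0 0;5.9 -0.8 0 0 0 0 0;5.9 -0.8 0 0 0 0 0;5.9 -0.8 0 0 0 0 0;5.9 -0.7 0 0 0 0 0;0 0 3 0 0 0 0;0 0 2 0 0 0 0"
}}

```text
clock: 14.1
eef_pos: [0.42, 0.2783, 0.0994]
tool_rot: [-2.219, -2.223, 0.002]
ft_force: [-0.5, -0.1, 0.6]
width: 0.0
grip_force: 0.0
```

Request:
{"api": "servo_tool", "payload": {
  "deltas": "0 0 0 0 0 0 0;0 0 0 0 0 0 0;0 0 0 0 0 0 0;0 0 0 0 0 0 0;0 0 0 0 0 0 0;0 0 0 0 0 0 0;0 0 0 0 0 0 0;0 0 0 0 0 0 0;0 0 0 0 0 0 0;0 0 0 0 0 0 0"
}}

```text
clock: 15.35
eef_pos: [0.4209, 0.2779, 0.1008]
tool_rot: [2.221, 2.222, 0.0]
ft_force: [0.6, 0.5, -0.4]
width: 0.0003
grip_force: 0.0
```

Run:
```python
from h import *
c=snap('wrist','w4');snap('scene','s4')
e=ctrl.read_state()['eef_pos'];print(e,ctrl.read_state()['joint_pos'])
a=cv2.imread('pics/w4.png')[120:420,80:480];b=cv2.imread('pics/s4.png')[180:330,220:420]
cv2.imwrite('pics/c4.png',np.hstack([a,cv2.resize(b,(400,300),interpolation=cv2.INTER_CUBIC)]))
print(proj('w4',e)-[80,120])
for d in[(0,0),(22,0),(-22,0),(0,22),(0,-22)]:print(proj('w4',[e[0]+d[0]/1e3,e[1]+d[1]/1e3,.072])-[80,120])
```

```text
[0.42095708 0.27787614 0.10080797] [ 5.83454708e-01  2.84997779e-01 -2.78234504e-01  1.00753774e+00
 -1.29730686e-05  2.15399920e+00]
[198.7 152.8]
[199.  129.9]
[234.2 129.9]
[163.9 129.9]
[199.   96.6]
[199.1 160.9]
```

View pics/c4.png

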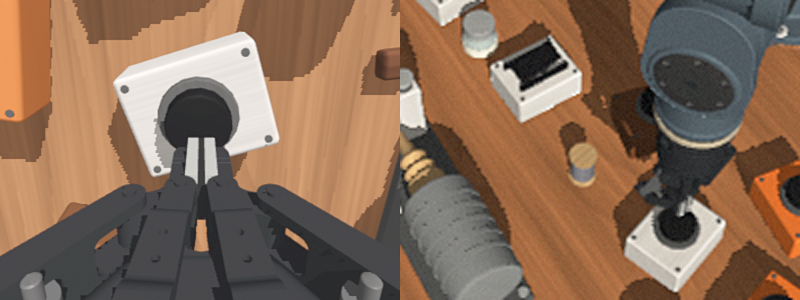

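The button spans columns 163–232 in the crop, with its top edge near row 88, so its centre is about 4 mm further in +y. The rocker is visibly over. I'll shift 0.4 cm and press.

Request:
{"api": "servo_tool", "payload": {
  "deltas": "0.4 0 1 0 0 0 0;0 0 1 0 0 0 0;0 0 0.5 0 0 0 0;0 0 0.3 0 0 0 0;0 0 0.2 0 0 0 0;0 0 0.2 0 0 0 0;0 0 0.2 0 0 0 0;0 0 0.1 0 0 0 0;0 0 0 0 0 0 0;0 0 0 0 0 0 0"
}}

```text
clock: 16.7
eef_pos: [0.421, 0.2819, 0.066]
tool_rot: [2.221, 2.222, 0.0]
ft_force: [-1.9, -2.5, 6.8]
width: -0.0001
grip_force: 3.1
```

Request:
{"api": "servo_tool", "payload": {
  "deltas": "0 0 0.05 0 0 0 0;0 0 0.05 0 0 0 0;0 0 0 0 0 0 0;0 0 0 0 0 0 0;0 0 0 0 0 0 0;0 0 0 0 0 0 0;0 0 0 0 0 0 0;0 0 0 0 0 0 0;0 0 0 0 0 0 0;0 0 0 0 0 0 0"
}}

```text
clock: 17.95
eef_pos: [0.4211, 0.2819, 0.0657]
tool_rot: [2.221, 2.221, 0.001]
ft_force: [-6.1, -5.9, 20.9]
width: -0.0002
grip_force: 10.1
```

Firmly on the stop (20.9 N, above the 5 N spring). Now I'll lift off.

Request:
{"api": "servo_tool", "payload": {
  "deltas": "0 0 -1 0 0 0 0;0 0 -2 0 0 0 0;0 0 -4 0 0 0 0;0 0 -4 0 0 0 0;0 0 -4 0 0 0 0;0 -5 0 0 0 0 0;0 0 0 0 0 0 0;0 0 0 0 0 0 0;0 0 0 0 0 0 0;0 0 0 0 0 0 0"
}}

```text
clock: 19.2
eef_pos: [0.3713, 0.2818, 0.2145]
tool_rot: [-2.222, -2.221, 0.001]
ft_force: [-0.0, 0.2, -0.4]
width: -0.0001
grip_force: 0.0
```

Run:
```python
from h import *
snap('scene','s5');snap('top','t5')
a=cv2.imread('pics/s5.png')[150:330,170:410];b=cv2.imread('pics/t5.png')[125:245,160:320]
cv2.imwrite('pics/c5.png',np.hstack([cv2.resize(a,(400,300)),cv2.resize(b,(400,300),interpolation=cv2.INTER_CUBIC)]))
```

```text
(no output)
```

View pics/c5.png

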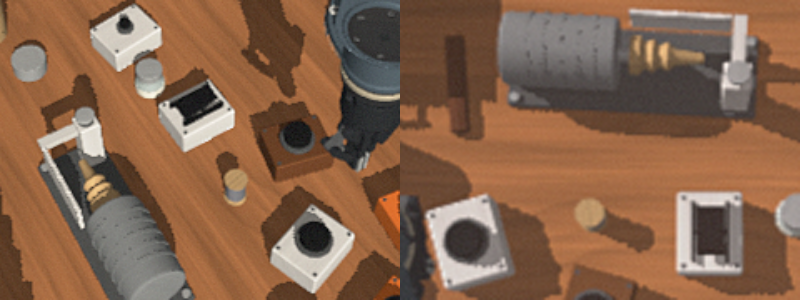

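The latch at (84,118) is down, the rocker at (197,104) is over, and the start button at (315,238) is back out. The boxes have not moved.

```bash
python3 -c "
from plant import ctrl
print(ctrl.close_job())"
```

```text
the job is handed in; nothing more can be done
None
```

I pushed the latch fully down, flipped the rocker right over, then pressed the start button fully in and let it come back out. I never pressed the stop button, the last pictures show the boxes unmoved, and the job was handed in at about 19 s.

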